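Check the samovar with the infrared thermometer from its box

ROBOT

A 6-joint arm with a two-finger parallel gripper is mounted at the origin on the work surface. World frame = base frame: x ahead of the robot, y to its left, z up, the work surface at z = 0. Lengths are in m, angles in degrees, forces in N, time in s.
With the tool pointing down it reaches from about 0.35 to 0.875 m from the base axis. Payload 4.2 kg.
Tool frame: the origin (TCP) lies on the front face of the gripper's body, between the roots of the fingers; the fingertips stand 70 mm ahead of it and the grasp point (between the pads) lies 51 mm ahead of it; z points along the fingers, y is the line along which they close (so a half turn about z gives the same grasp; the last joint's range is limited). The gripper opens to 87 mm and grips with 3 to 60 N. Pads are 19 mm wide; open, the fingers measure 117 mm over their backs; the gripper's body (75 mm by 190 mm) begins 51 mm behind the grasp point.
Start: joints at [-58.98, 22.042, 0.453, 0, -68.411, -14.817], TCP at [0.174, -0.6, 0.292] pointing down, gripper open.
Joint ranges: [-179.83, 179.83], [-69.29, 118.12], [-61.27, 80.66], [-181.25, 117.63], [-171.15, -9.14], [-177.46, 177.46]. Speed limits (degrees/s): [159.86, 159.86, 180, 180, 180, 180].

INTERFACE

Orientations are given as a 3x3 rotation matrix whose columns are the frame's x, y, z axes.
In Python, from station import r gives the robot as it stands.
- The arm moves only by the shell command python3 -m pendant 'ROWS' [OPENING]. ROWS is JSON, a list of rows, each a list of 2 entries, a list of its own where there are three numbers: the shift along the tool's x, y, z in mm, then the turn, a rotation vector about the tool's x, y, z in rad. A call has 1 to 10 rows; each row is the pose to reach, as a shift and turn from the pose commanded when the call began, along the tool's axes at that moment; what a row does not reach only later rows make up. A row lasts 1/10 s, in which the tool goes at most 50 mm and 8.59 degrees, less where a joint would pass 70% of its speed; a pose out of reach is approached as far as the arm can. A call with a gripper value outside its range is refused whole. OPENING is the opening, from 0 (shut) to 1 (fully open), set as the call begins (- or left out, the last holds). The fingers move at their own pace and stop on an object; the grip force is fixed at half the most. Time passes only in rows, so rows that repeat a pose let the fingers close. It gives the time, the measured TCP pose, the force, the opening and the grip force at its end, in the units of the state.
- r.sense(): the state, without advancing time (a new reading comes with each control period).
- r.capture(name): name is "scene" or "top" or "wrist"; returns a dict with "frame" (384x512x3 uint8, red, green, blue), "vertical_fov" (degrees; the focal length in pixels is half the picture's height over the tangent of half this angle, whatever the lens; pixels are square), "cx", "cy" (the principal point, pixels), "rvec" (rotation vector, rad) and "tvec" (3), from world to camera coordinates, as OpenCV has them. Camera axes: x right, y down, z forward; pixel columns grow to the right and rows downward; lengths in m; the calibration is good to about 2 mm. A picture is of the moment at which its call begins. There is no depth.
- r.finish_job(): hands the job in; it is judged then, once.
The state is a dict: "time_s": time; "joints": joint angles; "joint_velocities": joint speeds; "effort": joint torques, N m; "tcp_pos": TCP position; "ee_rot": TCP orientation; "wrist_force": force on the tool from outside, world axes, zero at the start; "moment": the same for the moment, N m; "gripper_width": opening from 0.0 (shut) to 1.0 (fully open); "gripper_force": force on a finger pad.
Only numpy, scipy, OpenCV 4.12 (cv2) and the standard library are available. Lean on these libraries where they do the work, as an engineer would, in place of code of your own. Each camera call takes 0.05 s, during which the arm holds its last target. There are 200 camera calls.

TASK

Check the samovar with the yellow infrared thermometer: slide the aluminium box's lid fully open, take the thermometer out, and point its lens squarely at the middle of the black disc on the samovar's shoulder from about 10 cm away, keeping it still there for two full seconds. Then lay the thermometer gently back on the floor of the box, the right way up, let go, and slide the lid fully shut. Do not touch the samovar or the serving stand, and leave the two cups where they are.

Things in the scene. Friction and masses are not known exactly. Their poses are not given: they have to be found in the camera images.
- box: Open aluminium box fixed to the table, 150 mm (its x) by 220 mm (its y) by 52 mm high; walls and floor 5 mm thick (blue lining, inner floor 5 mm above the origin, inside 140 by 210 mm). Two guide rails on the long rims reach 63 mm above the table. Origin: centre of its underside, on the table. z is up. The lid slides along its y axis.
- lid (a joint): Sliding lid of the box, a 6 mm plate (148 by 220 mm) whose top is 58.5 mm above the table. Value in m: 0 fully shut, grows as the lid slides towards the box's +y, 0.19 fully open (end stop). It stays where it is left; sliding takes about 2 to 4 N. When open it juts out 190 mm beyond the box's +y end.
- lid_grip (a point): Centre of the black ridge handle on top of the lid, which moves with the lid: 80 mm long (along the box's x), 14 mm thick (along the box's y), standing 26 mm above the lid's top; this point is 13 mm above the lid's top and 70 mm towards the box's -y from the lid's centre. Its axes are the box's.
- wand: Infrared thermometer, a yellow and black stick 140 mm long (its x), 34 mm wide (y), 34 mm high (z), 130 g, balanced at about its centre, flat-bottomed. Origin: its very centre, 17 mm above its underside. x points along the stick to the nose with the lens, z out of the top side with the display and the red button. It starts lying upright on the box's floor under the lid, with its nose roughly towards the box's -y.
- lens (a point): Centre of the thermometer's lens (red spot in the black nose), 70 mm in front of the thermometer's centre along its x. Same axes as the thermometer: it looks along +x.
- patch: Matt black disc, 60 mm across with a brass edge, fixed on the sloping shoulder of the samovar about 190 mm above the table. Origin: centre of its face. x is the outward normal of the face, which points away from the samovar and 25 degrees upward; y is level.
- samovar: Steel and brass samovar fixed to the table, 352 mm high, 240 mm across its belly (two handles and a tap reach to 175 mm from its axis). Origin: centre of its foot, on the table. z is up; the black disc is on its +x side. Not to be touched.
- stand: Three-tier ceramic serving stand with biscuits, 297 mm high, lowest plate 190 mm across. Origin: centre of its foot, on the table. Not to be touched.
- cup_a: White porcelain cup, 84 mm across, 68 mm high, one handle on its +y side, standing loose. Origin: centre of its underside. To be left alone.
- cup_b: Blue porcelain cup, 84 mm across, 68 mm high, one handle on its +y side, standing loose. Origin: centre of its underside. To be left alone.

How it is judged (in metres and radians):
On the way, in this order (a step that is already met when the one before it is completed fails the run):
1. the lid is slid open (at least 0.165 of 0.19 m) (value of joint lid above 0.165 m), for 0.1 s.
2. the thermometer is lifted clear out of the box (z of wand in the frame of box above 0.09 m), for 0.1 s.
3. the lens is 60 to 150 mm in front of the black disc, the disc's centre within 20 mm of the line of sight, square to it within 15 degrees, and still for 1.5 s (x of patch in the frame of lens between 0.06 and 0.15 m and y of patch in the frame of lens between -0.02 and 0.02 m and z of patch in the frame of lens between -0.02 and 0.02 m and angle between the x axis of wand and the x axis of patch, either way round below 0.262 rad and linear speed of wand below 0.03 m/s and angular speed of wand below 0.2 rad/s), for 1.5 s.
4. the thermometer lies the right way up on the floor of the box, released (z of wand in the frame of box below 0.027 m and angle between wand's own z axis and vertical below 0.15 rad and x of wand in the frame of box between -0.07 and 0.07 m and y of wand in the frame of box between -0.105 and 0.105 m and contact force between the fingers and wand below 0.1 N and linear speed of wand below 0.02 m/s), for 0.2 s.
At the end, for the whole second after the job is handed in: The thermometer lies at rest, the right way up (within about 8 degrees) on the floor inside the box, the lid is shut to within 6 mm, and both cups stand within 20 mm of where they were (value of joint lid below 0.006 m and z of wand in the frame of box between 0.015 and 0.027 m and angle between wand's own z axis and vertical below 0.15 rad and x of wand in the frame of box between -0.07 and 0.07 m and y of wand in the frame of box between -0.105 and 0.105 m and linear speed of wand below 0.02 m/s and velocity of joint lid between -0.01 and 0.01 m/s and distance of each of cup_a, cup_b from where it was at the start of the episode below 0.02 m); the robot touches nothing.
It fails at once if the samovar is touched (over 1 N) (contact force between samovar and anything else above 1 N).
It fails at once if the serving stand is touched (over 1 N) (contact force between stand and anything else above 1 N).
It fails at once if a cup is shifted more than 20 mm or tipped (distance of any of cup_a, cup_b from where it was at the start of the episode above 0.02 m or angle between any of cup_a, cup_b's own z axis and vertical above 0.35 rad).
It fails at once if the thermometer is dropped (moves faster than 0.6 m/s while down in the box or near the table) (linear speed of wand above 0.6 m/s and height (world z) of wand below 0.05 m).
It also fails if it takes over 72 s, if anything falls off the work surface, if the arm or the gripper's body presses on something with over 40 N, if the wrist force passes 120 N, or if a joint passes its speed limit or range.

## Working session

There is one attempt and no reset: what is moved stays moved. The work goes in short steps, Python scripts to look and compute and a shell command to move; the robot and the scene stay as the last step left them, time stands still between calls to the robot, and variables do not carry over. Pictures are saved under pics/ and viewed, at most 10 in all, crops included, and the job is handed in when it is done.

```bash
mkdir -p pics; ls; python3 - <<'E'
from station import r
import cv2
for n in ["scene","top"]:
    c=r.capture(n); cv2.imwrite(f"pics/{n}0.png",c["frame"][:,:,::-1]); print(n,c["vertical_fov"],c["cx"],c["cy"],c["rvec"],c["tvec"])
s=r.sense(); print(s["time_s"],s["tcp_pos"],s["ee_rot"])
E
```

```text
pics
scene 56.315193378162256 254.21956347953872 191.55558808017227 [ 2.06429644  1.35124855 -0.50558856] [-0.24212577 -0.28752422  1.49498433]
top 44.81058756855033 260.98770127403964 193.8277146233169 [ 2.12897572 -2.13100201  0.21543945] [-0.00585737  0.61667092  1.4853456 ]
0.1 [ 0.17431732 -0.59977371  0.29127505] [[-9.60308556e-01 -2.78939145e-01 -6.56466035e-04]
 [-2.78939896e-01  9.60306754e-01  1.86335728e-03]
 [ 1.10645480e-04  1.97251251e-03 -9.99998048e-01]]
```

View pics/scene0.png

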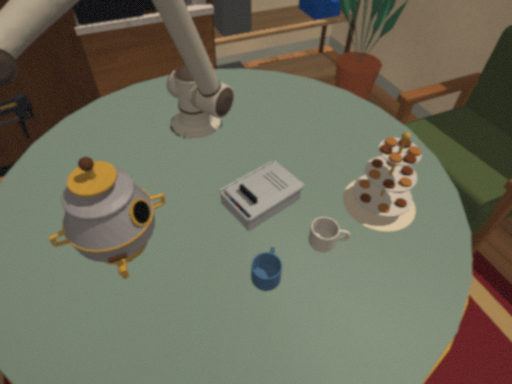

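View pics/top0.png

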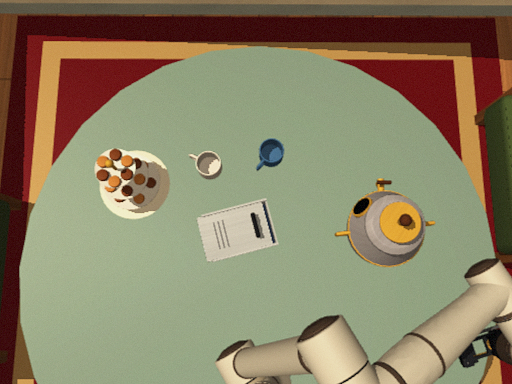

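The scene view shows the closed box at about (262,193) with its handle at (248,193), and the disc at (142,212). The top view shows the box at (237,230), the handle at (257,225) and the disc at (361,206). The cups are at (208,164) and (271,152), and the stand is at (133,183).

```bash
cat > h.py <<'E'
import numpy as np, cv2
def cam(c):
    R=cv2.Rodrigues(np.array(c["rvec"],float))[0]; t=np.array(c["tvec"],float).ravel()
    f=192/np.tan(np.radians(c["vertical_fov"]/2))
    return R,t,f,c["cx"],c["cy"]
def ray(c,uv):
    R,t,f,cx,cy=cam(c); d=R.T@np.array([(uv[0]-cx)/f,(uv[1]-cy)/f,1]); return -R.T@t,d/np.linalg.norm(d)
def onz(c,uv,z):
    o,d=ray(c,uv); return o+d*(z-o[2])/d[2]
def proj(c,p):
    R,t,f,cx,cy=cam(c); q=R@np.asarray(p,float)+t; return np.array([f*q[0]/q[2]+cx,f*q[1]/q[2]+cy])
def tri(c1,u1,c2,u2):
    o1,d1=ray(c1,u1);o2,d2=ray(c2,u2)
    s=np.linalg.lstsq(np.c_[d1,-d2],o2-o1,rcond=None)[0]
    a=o1+s[0]*d1;b=o2+s[1]*d2; return (a+b)/2,np.linalg.norm(a-b)
def blob(m,near):
    n,l,st,ce=cv2.connectedComponentsWithStats(m.astype(np.uint8))
    k=[i for i in range(1,n) if st[i,4]>=8]; i=min(k,key=lambda i:np.hypot(*(ce[i]-near)))
    cnt=cv2.findContours((l==i).astype(np.uint8),cv2.RETR_EXTERNAL,cv2.CHAIN_APPROX_NONE)[0][0]
    return ce[i],st[i,4],cnt
E
python3 - <<'E'
from station import r
from h import *
C={n:r.capture(n) for n in("scene","top")}
import pickle; pickle.dump(C,open("c0.pkl","wb"))
D={}
for n,hn,dn in(("scene",(248,193),(142,212)),("top",(257,225),(361,206))):
    f=C[n]["frame"].astype(int); dark=f.max(2)<60
    for nm,p in(("handle",hn),("disc",dn)):
        ce,a,cnt=blob(dark,p); D[n,nm]=ce
        print(n,nm,ce,a,cv2.minAreaRect(cnt), cv2.fitEllipse(cnt) if len(cnt)>5 else "")
f=C["top"]["frame"].astype(int); sat=f.max(2)-f.min(2)
ce,a,cnt=blob((sat<22)&(f.min(2)>90),(230,232)); rc=cv2.minAreaRect(cnt); print("lid",ce,a,rc)
for p in cv2.boxPoints(rc): print(p,onz(C["top"],p,.0605))
for nm in("handle","disc"): print(nm,tri(C["scene"],D["scene",nm],C["top"],D["top",nm]))
for n,x0,y0,w in(("scene",90,150,0),("top",320,170,0)):
    pass
a=cv2.resize(C["scene"]["frame"][155:255,60:320],None,fx=3,fy=3,interpolation=cv2.INTER_CUBIC)
b=cv2.resize(C["top"]["frame"][175:275,190:450],None,fx=3,fy=3,interpolation=cv2.INTER_CUBIC)
cv2.imwrite("pics/z1.png",np.vstack([a[:300],b[:300]])[:,:,::-1])
E
```

```text
scene handle [247.66055046 194.19266055] 109 ((247.75003051757812, 194.25001525878906), (21.21320343017578, 4.949747562408447), 45.0) ((247.57276916503906, 194.11276245117188), (5.302841663360596, 22.87374496459961), 133.88185119628906)
scene disc [141.07258065 211.625     ] 248 ((141.0, 212.0), (20.0, 14.0), 90.0) ((141.0658416748047, 211.6112060546875), (14.223247528076172, 20.107582092285156), 172.72508239746094)
top handle [255.2247191 224.6741573] 89 ((255.15768432617188, 224.5913543701172), (24.027042388916016, 3.7361083030700684), 75.0685806274414) ((255.23324584960938, 224.78138732910156), (3.398144245147705, 29.09198570251465), 165.24334716796875)
top disc [360.83783784 205.78378378] 148 ((360.7500305175781, 205.75003051757812), (9.192388534545898, 18.384775161743164), 45.0) ((360.8445739746094, 205.76788330078125), (9.104165077209473, 18.026573181152344), 44.36128616333008)
lid [259.26829268 225.36585366] 41 ((259.17694091796875, 224.8153839111328), (23.06662368774414, 2.368056297302246), 74.74488067626953)
[255.00002 214.     ] [0.54880936 0.0133961  0.0605    ]
[257.28464 213.37692] [0.55087174 0.00589996 0.0605    ]
[263.35388 235.63077] [ 0.47777505 -0.01378109  0.0605    ]
[261.06924 236.25385] [ 0.47575402 -0.00634379  0.0605    ]
handle (array([0.51240408, 0.01321872, 0.07213908]), np.float64(0.001135693042669726))
disc (array([ 0.55540865, -0.30585631,  0.18829044]), np.float64(0.0009451817631523054))
```

View pics/z1.png

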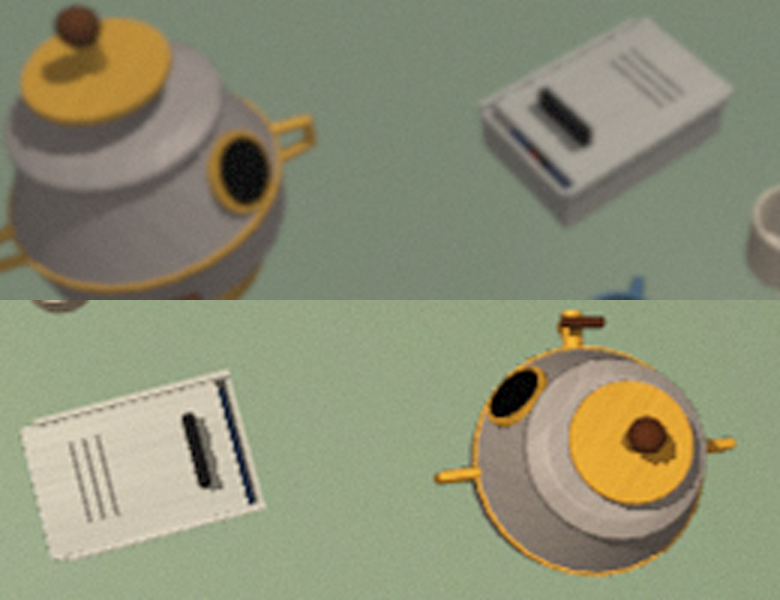

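The crops show the lid slightly ajar, with a blue gap at the box's −y end. The disc lies towards the box side of the samovar. Next I measure the box outline and the samovar axis, using the knob.

```bash
python3 - <<'E'
import pickle; from h import *
C=pickle.load(open("c0.pkl","rb")); T=C["top"]; S=C["scene"]
f=T["frame"].astype(int)
m=np.zeros(f.shape[:2],bool); m[190:270,185:290]=(f[...,1]-f[...,0]<12)[190:270,185:290]
m=cv2.morphologyEx(m.astype(np.uint8),cv2.MORPH_OPEN,np.ones((3,3)))
ce,a,cnt=blob(m,(237,231)); rc=cv2.minAreaRect(cnt); print(ce,a,rc)
P=np.array([onz(T,p,.06)for p in cv2.boxPoints(rc)]); print(P.round(4)); c=P.mean(0); print("ctr",c)
for i in range(4):
    d=P[(i+1)%4]-P[i]; print(np.linalg.norm(d),np.degrees(np.arctan2(d[1],d[0])))
# blue slit
b=(f[...,2]-f[...,0]>15); b[:, :262]=0; b[:,285:]=0; b[:195]=0; b[255:]=0
ce,a,cnt=blob(b,(271,222)); print("slit",ce,a,cv2.minAreaRect(cnt),onz(T,ce,.05))
K={}
for n,cv,nr in(("scene",S,(86,163)),("top",T,(405,220))):
    g=cv["frame"].astype(int); k=(g[...,0]-g[...,2]>15)&(g.max(2)<115)
    ce,a,cnt=blob(k,nr); K[n]=ce; print("knob",n,ce,a,cv2.minAreaRect(cnt))
kn,e=tri(S,K["scene"],T,K["top"]); print("knob",kn,e)
d=np.array([.5554,-.3059])-kn[:2]; print("rad",np.linalg.norm(d),np.degrees(np.arctan2(d[1],d[0])))
# samovar outline brass ring ellipse in top
ye=(f[...,0]-f[...,2]>70)&(f[...,0]>120); ye[:, :340]=0;ye[:,440:]=0
l=blob(ye,(400,222)); print("gold lid",l[0],l[1],cv2.fitEllipse(l[2]))
for n,cv,xy in(("a",T,(208,164)),("b",T,(271,152)),("stand",T,(133,183))): print(n,onz(cv,xy,.06 if n!="stand" else 0))
E
```

```text
[236.49394606 230.23115025] 3634 ((236.6592559814453, 230.23046875), (50.029579162597656, 74.2142333984375), 75.57923126220703)
[[ 0.5448  0.2115  0.06  ]
 [ 0.6064 -0.0242  0.06  ]
 [ 0.4467 -0.0639  0.06  ]
 [ 0.3878  0.1677  0.06  ]]
ctr [0.49640752 0.07278051 0.06      ]
0.24354691048240804 -75.35292926422548
0.16458413492894497 -166.0398311074412
0.23897400982143843 104.27171446820982
0.16302756399527443 15.562606981073673
slit [268.50793651 223.66666667] 63 ((268.43572998046875, 223.3838348388672), (38.32731628417969, 1.6748071908950806), 75.0685806274414) [ 0.51819767 -0.0310876   0.05      ]
knob scene [ 84.83745583 167.93639576] 283 ((84.3923110961914, 168.86154174804688), (14.63609790802002, 25.923255920410156), 7.125016689300537)
knob top [405.29545455 220.20454545] 132 ((405.00006103515625, 220.50003051757812), (12.020814895629883, 12.020814895629883), 45.0)
knob [ 0.49363476 -0.39434964  0.32371628] 0.00016356629514385244
rad 0.10788087279436553 55.07302957833505
gold lid [399.31412338 222.14772727] 1232 ((399.89141845703125, 221.966064453125), (39.70200729370117, 41.980045318603516), 129.18130493164062)
a [0.71768898 0.17055556 0.06      ]
b [ 0.75961673 -0.04046208  0.06      ]
stand [0.66533504 0.43308066 0.        ]
```

```bash
python3 - <<'E'
import pickle; from h import *
C=pickle.load(open("c0.pkl","rb")); E={}
for n,nr in(("scene",(92,180)),("top",(400,222))):
    f=C[n]["frame"].astype(int)
    ye=(f[...,0]-f[...,2]>45)&(f[...,0]>80)
    cv2.imwrite("/tmp/m.png",ye*255)
    l=blob(ye,nr); h=cv2.convexHull(l[2]); E[n]=cv2.fitEllipse(h if n=="top" else l[2]); print(n,l[0],l[1],E[n],cv2.boundingRect(l[2]))
p,e=tri(C["scene"],E["scene"][0],C["top"],E["top"][0]); print(p,e)
for z in(.27,.28,.29,.30,.31):
    q=onz(C["top"],E["top"][0],z); d=np.array([.5554,-.3059])-q[:2]; print(z,q,np.linalg.norm(d),np.degrees(np.arctan2(d[1],d[0])))
for z in(.325,.335): print(onz(C["top"],(405,220),z))
# handle tips midpoint: belly
f=C["top"]["frame"].astype(int)
m=(f[...,1]-f[...,0]<8); m[:, :330]=0;m[:,440:]=0;m[:180]=0;m[272:]=0
m=cv2.morphologyEx(m.astype(np.uint8),cv2.MORPH_OPEN,np.ones((15,15)))
l=blob(m,(386,228)); print("belly",l[0],l[1],cv2.minEnclosingCircle(l[2]),cv2.fitEllipse(l[2]))
for z in(.12,.15): print(onz(C["top"],cv2.fitEllipse(l[2])[0],z))
# disc ellipse tangent bounds in top: level diameter endpoints
el=((360.84,205.77),(9.1,18.03),44.36)
for s in(1,-1):
    a=np.radians(44.36+90); print(onz(C["top"],(360.84+s*9*np.cos(a),205.77+s*9*np.sin(a)),.188))
E
```

```text
scene [ 91.97220135 179.12922615] 1331 ((92.01028442382812, 179.07237243652344), (31.735828399658203, 52.58588409423828), 72.45551300048828) (67, 161, 51, 36)
top [399.65851852 222.04888889] 1350 ((399.91461181640625, 222.0089111328125), (40.90287780761719, 43.30712127685547), 129.55320739746094) (379, 201, 43, 43)
[ 0.49368873 -0.39085632  0.28497656] 0.0013438197066924387
0.27 [ 0.49553951 -0.39629566  0.27      ] 0.10841887706696342 56.48725904605263
0.28 [ 0.49426917 -0.39313124  0.28      ] 0.10651886240435098 54.97759183754458
0.29 [ 0.49299883 -0.38996683  0.29      ] 0.1046954522930773 53.4142212100432
0.3 [ 0.49172849 -0.38680242  0.3       ] 0.10295271707568586 51.79668335090165
0.31 [ 0.49045815 -0.383638    0.31      ] 0.10129482077164474 50.124826954174104
[ 0.49403098 -0.39307061  0.325     ]
[ 0.49271678 -0.38979268  0.335     ]
belly [385.93614357 228.34307179] 4792 ((385.441162109375, 228.6764678955078), 40.009735107421875) ((385.98175048828125, 228.380615234375), (76.38004302978516, 78.00323486328125), 114.738037109375)
[ 0.49444405 -0.39855786  0.12      ]
[ 0.4910488 -0.3899973  0.15     ]
[ 0.53576986 -0.2865386   0.188     ]
[ 0.57519051 -0.32639092  0.188     ][ WARN:0@0.024] global loadsave.cpp:1063 imwrite_ Unsupported depth image for selected encoder is fallbacked to CV_8U.
```

```bash
cat >> h.py <<'E'
from scipy.spatial.transform import Rotation as Ro
def down(th):
    a=np.radians(th); x=np.array([np.cos(a),np.sin(a),0]); z=np.array([0,0,-1.]); return np.c_[x,np.cross(z,x),z]
def delta(p,R,p0=None,R0=None):
    from station import r
    s=r.sense(); p0=np.array(s["tcp_pos"]) if p0 is None else np.array(p0); R0=np.array(s["ee_rot"]) if R0 is None else R0
    print("shift",(R0.T@(np.array(p)-p0)*1000).round(1),"turn",Ro.from_matrix(R0.T@R).as_rotvec().round(4))
E
python3 - <<'E'
from h import *
R=down(-165)
for p in((.174,-.6,.45),(.33,-.25,.45),(.5124,.0132,.24),(.5124,.0132,.16)): delta(p,R)
E
```

```text
shift [   0.4    0.2 -158.4] turn [ 0.0013 -0.0001  0.0209]
shift [-247.1  292.8 -158.1] turn [ 0.0013 -0.0001  0.0209]
shift [-495.7  494.4   52.2] turn [ 0.0013 -0.0001  0.0209]
shift [-495.7  494.3  132.2] turn [ 0.0013 -0.0001  0.0209]
```

```bash
python3 -m pendant '[[[0,0,-158],[0,0,0]],[[0,0,-158],[0,0,0]],[[0,0,-158],[0,0,0]],[[0,0,-158],[0,0,0]],[[-247,293,-158],[0,0,0.02]],[[-247,293,-158],[0,0,0.02]],[[-247,293,-158],[0,0,0.02]],[[-247,293,-158],[0,0,0.02]],[[-247,293,-158],[0,0,0.02]],[[-247,293,-158],[0,0,0.02]]]' 1
python3 -m pendant '[[[0,0,0],[0,0,0]],[[0,0,0],[0,0,0]]]'
python3 - <<'E'
from h import *
for z in(.3,.2):delta((.5124,.0132,z),down(-165))
E
```

```text
time_s: 1.2
tcp_pos: [0.2962, -0.324, 0.4498]
ee_rot: [[-0.966, -0.259, -0.0], [-0.259, 0.966, 0.0], [-0.0, 0.0, -1.0]]
wrist_force: [1.2, 0.3, 0.1]
gripper_width: 1.0
gripper_force: 0.0
time_s: 1.4
tcp_pos: [0.2965, -0.3249, 0.4503]
ee_rot: [[-0.965, -0.263, 0.0], [-0.263, 0.965, -0.0], [-0.0, -0.0, -1.0]]
wrist_force: [-0.9, -0.1, 0.3]
gripper_width: 1.0
gripper_force: 0.0
shift [-297.1  269.4  150.4] turn [-0.0003  0.0004  0.0043]
shift [-297.1  269.5  250.4] turn [-0.0003  0.0004  0.0043]
```

```bash
python3 -m pendant '[[[-297,269,150],[0,0,0]],[[-297,269,150],[0,0,0]],[[-297,269,150],[0,0,0]],[[-297,269,150],[0,0,0]],[[-297,269,150],[0,0,0]],[[-297,269,150],[0,0,0]],[[-297,269,150],[0,0,0]],[[-297,269,150],[0,0,0]],[[-297,269,150],[0,0,0]],[[-297,269,150],[0,0,0]]]'
python3 -m pendant '[[[0,0,0],[0,0,0]],[[0,0,0],[0,0,0]]]'
python3 - <<'E'
from h import *
from station import r
import pickle
c=r.capture("wrist"); pickle.dump(c,open("w1.pkl","wb")); cv2.imwrite("pics/w1.png",c["frame"][:,:,::-1])
print(proj(c,(.5124,.0132,.0715)))
f=c["frame"].astype(int)
for z in(.2,.135):delta((.5124,.0132,z),down(-165))
E
```

```text
time_s: 2.4
tcp_pos: [0.5144, 0.0117, 0.2972]
ee_rot: [[-0.966, -0.26, -0.005], [-0.26, 0.966, -0.001], [0.005, -0.0, -1.0]]
wrist_force: [-0.6, -0.4, 0.1]
gripper_width: 1.002
gripper_force: 0.0
time_s: 2.6
tcp_pos: [0.513, 0.0094, 0.3004]
ee_rot: [[-0.966, -0.258, 0.0], [-0.258, 0.966, -0.0], [0.0, -0.0, -1.0]]
wrist_force: [-0.1, 0.1, 0.3]
gripper_width: 1.001
gripper_force: 0.0
[255.76554272 184.80071473]
shift [ -0.4   3.7 100.7] turn [-0.0001  0.0006 -0.0013]
shift [ -0.4   3.7 165.7] turn [-0.0001  0.0006 -0.0013]
```

View pics/w1.png

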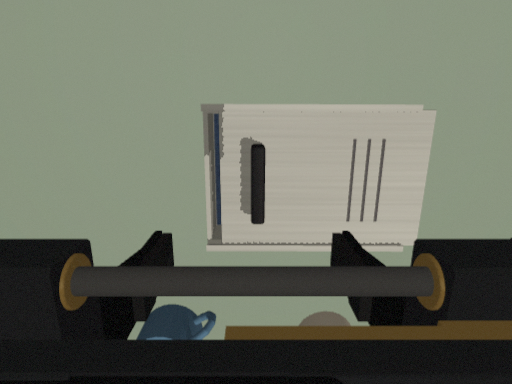

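The wrist view shows the handle at (258,184) and the box's rail corners at about (202,104), (422,106), (403,251) and (206,250). The lid overhangs a little at its right end.

```bash
python3 - <<'E'
from h import *
import pickle
c=pickle.load(open("w1.pkl","rb"))
P=np.array([onz(c,u,.063) for u in((202,104),(422,106),(403,251),(206,250))]); print(P,P.mean(0))
for i in range(4): d=P[(i+1)%4]-P[i]; print(np.linalg.norm(d),np.degrees(np.arctan2(d[1],d[0])))
f=c["frame"].astype(int); ce,a,cnt=blob((f.max(2)<45),(258,184)); rc=cv2.minAreaRect(cnt); print(ce,a,rc)
for z in(.0715,.0845): print(onz(c,ce,z))
B=np.array([onz(c,u,.0845) for u in cv2.boxPoints(rc)]); 
for i in range(2): d=B[i+1]-B[i]; print(np.linalg.norm(d),np.degrees(np.arctan2(d[1],d[0])))
E
```

```text
[[ 0.44896603 -0.0585983   0.063     ]
 [ 0.3951883   0.15169589  0.063     ]
 [ 0.54550891  0.19280311  0.063     ]
 [ 0.60079979 -0.02054842  0.063     ]] [0.49761576 0.06633807 0.063     ]
0.21706148721284793 104.34461020938942
0.15583994073528518 15.29438020829501
0.2203995397110416 -75.47120022848232
0.15652886512534783 -165.93128723511995
[257.40019569 182.47162427] 1022 ((257.5, 183.0), (78.0, 13.0), 90.0)
[0.50960384 0.01418407 0.0715    ]
[0.50680711 0.01319836 0.0845    ]
0.012375824112986924 104.8444899816508
0.07875511080094771 15.441334433320206
```

```bash
python3 -m pendant '[[[1,4,40],[0,0,0]],[[1,4,80],[0,0,0]],[[1,4,115],[0,0,0]],[[1,4,140],[0,0,0]],[[1,4,155],[0,0,0]],[[1,4,163],[0,0,0]],[[1,4,167],[0,0,0]],[[1,4,167],[0,0,0]]]' 1
python3 -m pendant '[[[0,0,0],[0,0,0]],[[0,0,0],[0,0,0]],[[0,0,0],[0,0,0]],[[0,0,0],[0,0,0]],[[0,0,0],[0,0,0]],[[0,0,0],[0,0,0]]]' 0
```

```text
time_s: 3.45
tcp_pos: [0.5112, 0.0142, 0.1338]
ee_rot: [[-0.966, -0.259, 0.001], [-0.259, 0.966, 0.0], [-0.001, -0.0, -1.0]]
wrist_force: [0.2, -0.3, -0.0]
gripper_width: 1.0
gripper_force: 0.0
time_s: 4.05
tcp_pos: [0.511, 0.0147, 0.1333]
ee_rot: [[-0.966, -0.26, 0.0], [-0.26, 0.966, 0.0], [-0.0, 0.0, -1.0]]
wrist_force: [-0.4, 0.4, -0.6]
gripper_width: 0.539
gripper_force: 0.0
```

```bash
python3 -m pendant '[[[0,0,0],[0,0,0]],[[0,0,0],[0,0,0]],[[0,0,0],[0,0,0]],[[0,0,0],[0,0,0]],[[0,0,0],[0,0,0]],[[0,0,0],[0,0,0]],[[0,0,0],[0,0,0]],[[0,0,0],[0,0,0]]]' 0
```

```text
time_s: 4.85
tcp_pos: [0.511, 0.0146, 0.1332]
ee_rot: [[-0.966, -0.26, -0.0], [-0.26, 0.966, 0.0], [0.0, 0.0, -1.0]]
wrist_force: [0.4, 0.6, -0.6]
gripper_width: 0.157
gripper_force: 30.0
```

```bash
python3 -m pendant '[[[0,8,0],[0,0,0]],[[0,24,0],[0,0,0]],[[0,42,0],[0,0,0]],[[0,60,0],[0,0,0]],[[0,78,0],[0,0,0]],[[0,96,0],[0,0,0]],[[0,114,0],[0,0,0]],[[0,132,0],[0,0,0]],[[0,148,0],[0,0,0]],[[0,158,0],[0,0,0]]]'
python3 -m pendant '[[[0,5,0],[0,0,0]],[[0,7,0],[0,0,0]],[[0,9,0],[0,0,0]],[[0,9,0],[0,0,0]]]'
```

```text
time_s: 5.85
tcp_pos: [0.4703, 0.1685, 0.1333]
ee_rot: [[-0.965, -0.261, 0.002], [-0.261, 0.965, 0.001], [-0.002, 0.0, -1.0]]
wrist_force: [5.5, -2.1, -4.1]
gripper_width: 0.158
gripper_force: 30.0
time_s: 6.25
tcp_pos: [0.4683, 0.1763, 0.1333]
ee_rot: [[-0.966, -0.26, 0.002], [-0.26, 0.966, 0.001], [-0.002, 0.001, -1.0]]
wrist_force: [5.5, 2.0, -5.3]
gripper_width: 0.162
gripper_force: 30.0
```

```bash
python3 -m pendant '[[[0,2,0],[0,0,0]],[[0,4,0],[0,0,0]],[[0,5,0],[0,0,0]],[[0,6,0],[0,0,0]]]'
```

```text
time_s: 6.65
tcp_pos: [0.4668, 0.1816, 0.1333]
ee_rot: [[-0.966, -0.259, 0.002], [-0.259, 0.966, 0.001], [-0.002, 0.0, -1.0]]
wrist_force: [5.8, -0.1, -6.3]
gripper_width: 0.159
gripper_force: 30.0
```

```bash
python3 -m pendant '[[[0,0,0],[0,0,0]],[[0,0,0],[0,0,0]],[[0,0,0],[0,0,0]],[[0,0,0],[0,0,0]],[[0,0,0],[0,0,0]],[[0,0,0],[0,0,0]],[[0,0,-30],[0,0,0]],[[0,0,-80],[0,0,0]],[[0,0,-130],[0,0,0]],[[0,0,-167],[0,0,0]]]' 1
python3 -m pendant '[[[0,-150,-20],[0,0,0]],[[0,-150,-20],[0,0,0]],[[0,-150,-20],[0,0,0]],[[0,-150,-20],[0,0,0]],[[0,-150,-20],[0,0,0]],[[0,-150,-20],[0,0,0]]]'
python3 - <<'E'
from h import *
from station import r
import pickle
c=r.capture("wrist"); pickle.dump(c,open("w2.pkl","wb")); cv2.imwrite("pics/w2.png",c["frame"][:,:,::-1])
E
```

```text
time_s: 7.65
tcp_pos: [0.4664, 0.1817, 0.3037]
ee_rot: [[-0.966, -0.26, 0.003], [-0.26, 0.966, 0.002], [-0.004, 0.001, -1.0]]
wrist_force: [0.6, 0.2, -0.9]
gripper_width: 0.963
gripper_force: 0.0
time_s: 8.25
tcp_pos: [0.5047, 0.0373, 0.3199]
ee_rot: [[-0.966, -0.26, -0.001], [-0.26, 0.966, 0.0], [0.001, 0.0, -1.0]]
wrist_force: [-0.1, -0.1, 0.4]
gripper_width: 1.003
gripper_force: 0.0
```

View pics/w2.png

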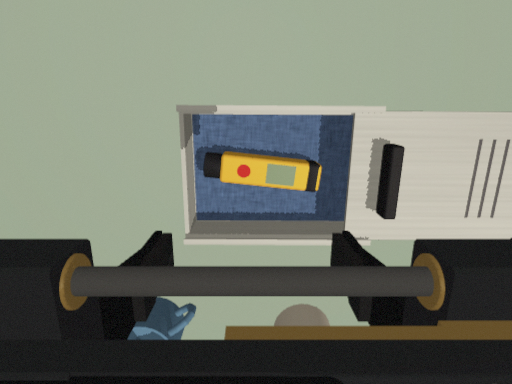

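The wrist view shows the lid open and the wand upright. Its nose is at about (206,165) and its tail at about (320,178).

```bash
python3 - <<'E'
from h import *
import pickle
c=pickle.load(open("w2.pkl","rb")); f=c["frame"].astype(int)
m=(f[...,0]-f[...,2]>70); m[210:]=0; m[:130]=0; m[:,345:]=0
m=cv2.morphologyEx(m.astype(np.uint8),cv2.MORPH_CLOSE,np.ones((25,25)))
ce,a,cnt=blob(m,(268,170)); rc=cv2.minAreaRect(cnt); print(ce,a,rc)
B=[onz(c,u,.035)for u in cv2.boxPoints(rc)]
for i in range(2): d=B[i+1]-B[i]; print(np.linalg.norm(d),np.degrees(np.arctan2(d[1],d[0])))
# nose: dark region left, along the axis
dk=(f.max(2)<45).astype(np.uint8); dk[210:]=0; dk[:130]=0; dk[:,345:]=0
n=blob(dk,(212,165)); print("nose",n[0],n[1],cv2.minAreaRect(n[2]))
n0=onz(c,(205.5,165),.03); t0=onz(c,(320.5,178),.03); print(n0,t0,np.linalg.norm(n0-t0),(n0+t0)/2)
d=n0-t0; print("yaw",np.degrees(np.arctan2(d[1],d[0])))
P=np.array([onz(c,u,.063) for u in((177,106),(385,108),(370,244),(185,244))]); print(P.mean(0))
ctr=np.array([.4975,.0675]); a=np.radians(14.8); R=np.array([[np.cos(a),np.sin(a)],[-np.sin(a),np.cos(a)]])
print("wand in box",R@(((n0+t0)/2)[:2]-ctr))
E
```

```text
[269.26407507 171.43867292] 2984 ((270.1651916503906, 171.3473663330078), (100.81410217285156, 30.529855728149414), 6.072457313537598)
0.03671682282245505 -172.530930268851
0.11893601981289331 98.92333307271393
nose [211.86522911 164.40161725] 371 ((211.9010009765625, 164.4901123046875), (16.219106674194336, 24.079898834228516), 5.710593223571777)
[ 0.50964698 -0.01920448  0.03      ] [0.48904556 0.11936215 0.03      ] 0.14008972093595504 [0.49934627 0.05007883 0.03      ]
yaw -81.5434841862858
[0.49769616 0.06673357 0.063     ]
wand in box [-0.00266514 -0.01731482]
```

```bash
python3 - <<'E'
from h import *
delta((.4993,.0501,.20),down(-81.3))
E
```

```text
shift [  1.9  13.4 119.9] turn [ 6.0000e-04 -4.0000e-04 -1.4585e+00]
```

```bash
python3 -m pendant '[[[2,13,50],[0,0,-1.459]],[[2,13,100],[0,0,-1.459]],[[2,13,120],[0,0,-1.459]],[[2,13,120],[0,0,-1.459]],[[2,13,120],[0,0,-1.459]],[[2,13,120],[0,0,-1.459]],[[2,13,120],[0,0,-1.459]],[[2,13,120],[0,0,-1.459]],[[2,13,120],[0,0,-1.459]],[[2,13,120],[0,0,-1.459]]]' 0.75
python3 -m pendant '[[[0,0,0],[0,0,0]],[[0,0,0],[0,0,0]]]'
python3 - <<'E'
from h import *
delta((.4993,.0501,.081),down(-81.3))
E
```

```text
time_s: 9.3
tcp_pos: [0.4995, 0.0504, 0.2001]
ee_rot: [[0.158, -0.987, -0.0], [-0.987, -0.158, -0.0], [0.0, 0.0, -1.0]]
wrist_force: [-0.4, -0.1, 0.4]
gripper_width: 0.752
gripper_force: 0.0
time_s: 9.5
tcp_pos: [0.4995, 0.0498, 0.2001]
ee_rot: [[0.15, -0.989, -0.0], [-0.989, -0.15, -0.0], [0.0, 0.0, -1.0]]
wrist_force: [0.4, -0.8, -0.6]
gripper_width: 0.75
gripper_force: 0.0
shift [ -0.3   0.2 119.1] turn [ 0.0003 -0.0001 -0.0014]
```

```bash
python3 -m pendant '[[[0,0,30],[0,0,0]],[[0,0,60],[0,0,0]],[[0,0,80],[0,0,0]],[[0,0,95],[0,0,0]],[[0,0,105],[0,0,0]],[[0,0,112],[0,0,0]],[[0,0,117],[0,0,0]],[[0,0,119],[0,0,0]],[[0,0,119],[0,0,0]]]'
python3 -m pendant '[[[0,0,0],[0,0,0]],[[0,0,0],[0,0,0]],[[0,0,0],[0,0,0]],[[0,0,0],[0,0,0]],[[0,0,0],[0,0,0]],[[0,0,0],[0,0,0]],[[0,0,0],[0,0,0]],[[0,0,0],[0,0,0]]]' 0
```

```text
time_s: 10.4
tcp_pos: [0.4999, 0.0489, 0.0814]
ee_rot: [[0.15, -0.989, 0.0], [-0.989, -0.15, 0.0], [-0.0, -0.0, -1.0]]
wrist_force: [0.1, 0.1, 0.1]
gripper_width: 0.747
gripper_force: 0.0
time_s: 11.2
tcp_pos: [0.4998, 0.0489, 0.0814]
ee_rot: [[0.15, -0.989, 0.0], [-0.989, -0.15, 0.0], [-0.0, -0.0, -1.0]]
wrist_force: [-0.4, -0.0, 0.9]
gripper_width: 0.387
gripper_force: 30.0
```

```bash
cat >> h.py <<'E'
def meas(yaw,disc,dist,off=-.0013,dz=.0594):
    a,b=np.radians(yaw),np.radians(25); n=np.array([np.cos(b)*np.cos(a),np.cos(b)*np.sin(a),np.sin(b)])
    x=-n; y=np.cross([0,0,1],x); y/=np.linalg.norm(y); z=np.cross(x,y)
    R=np.c_[x,-y,-z]; w=np.array(disc)+(dist+.07)*n
    return w-R@np.array([off,0,dz]),R
E
python3 -m pendant '[[[0,0,-5],[0,0,0]],[[0,0,-20],[0,0,0]],[[0,0,-50],[0,0,0]],[[0,0,-90],[0,0,0]],[[0,0,-130],[0,0,0]],[[0,0,-170],[0,0,0]],[[0,0,-210],[0,0,0]],[[0,0,-240],[0,0,0]],[[0,0,-240],[0,0,0]]]'
python3 - <<'E'
from h import *
for d in(.17,.105):
    p,R=meas(54,(.5554,-.3059,.1885),d); print(p,R); delta(p,R)
E
```

```text
time_s: 12.1
tcp_pos: [0.5013, 0.0492, 0.3264]
ee_rot: [[0.151, -0.988, 0.01], [-0.989, -0.151, 0.003], [-0.001, -0.01, -1.0]]
wrist_force: [-0.6, -0.4, -0.7]
gripper_width: 0.39
gripper_force: 30.0
[ 0.66780343 -0.15118995  0.34321366] [[-0.53271435 -0.80901699  0.24840878]
 [-0.7332184   0.58778525  0.34190536]
 [-0.42261826 -0.         -0.90630779]]
shift [ 223.2 -134.5  -15.8] turn [ 0.161  -0.4086  0.7692]
[ 0.633177   -0.19884914  0.31574347] [[-0.53271435 -0.80901699  0.24840878]
 [-0.7332184   0.58778525  0.34190536]
 [-0.42261826 -0.         -0.90630779]]
shift [265.1 -92.8  11.2] turn [ 0.161  -0.4086  0.7692]
```

```bash
python3 -m pendant '[[[45,-27,-3],[0,0,0]],[[90,-54,-6],[0.03,-0.08,0.15]],[[134,-81,-9],[0.06,-0.16,0.31]],[[170,-110,-13],[0.1,-0.24,0.46]],[[200,-125,-15],[0.13,-0.32,0.61]],[[223,-134,-16],[0.161,-0.409,0.769]],[[223,-134,-16],[0.161,-0.409,0.769]],[[223,-134,-16],[0.161,-0.409,0.769]],[[223,-134,-16],[0.161,-0.409,0.769]]]'
python3 -m pendant '[[[0,0,0],[0,0,0]],[[0,0,0],[0,0,0]]]'
python3 - <<'E'
from h import *
from station import r
import pickle
p,R=meas(54,(.5554,-.3059,.1885),.105); delta(p,R); s=r.sense(); print(s["tcp_pos"],s["joints"])
C={n:r.capture(n) for n in("wrist","scene","top")}; pickle.dump(C,open("m.pkl","wb"))
z=lambda f:cv2.resize(f,None,fx=2.0,fy=2.0,interpolation=cv2.INTER_CUBIC)
a=z(C["scene"]["frame"][120:270,60:260]); b=z(C["top"]["frame"][120:270,240:440])
w=cv2.resize(C["wrist"]["frame"],(400,300))
cv2.imwrite("pics/m1.png",np.vstack([np.hstack([a,b]),np.hstack([w,w*0])])[:,:,::-1])
E
```

```text
time_s: 13.0
tcp_pos: [0.6652, -0.1516, 0.3362]
ee_rot: [[-0.537, -0.81, 0.237], [-0.736, 0.587, 0.339], [-0.414, 0.008, -0.91]]
wrist_force: [-0.1, -0.6, -1.0]
gripper_width: 0.383
gripper_force: 30.0
time_s: 13.2
tcp_pos: [0.6658, -0.1503, 0.3373]
ee_rot: [[-0.535, -0.81, 0.239], [-0.736, 0.586, 0.34], [-0.415, 0.006, -0.91]]
wrist_force: [-0.4, -0.2, -1.6]
gripper_width: 0.386
gripper_force: 30.0
shift [62.1 -2.2 -4.7] turn [ 0.0066 -0.0084 -0.0006]
[ 0.66576028 -0.15026761  0.33727812] [ -7.68137573  23.70068593  15.0285969  -22.93782646 -70.97487438
 -22.68532766]
```

View pics/m1.png

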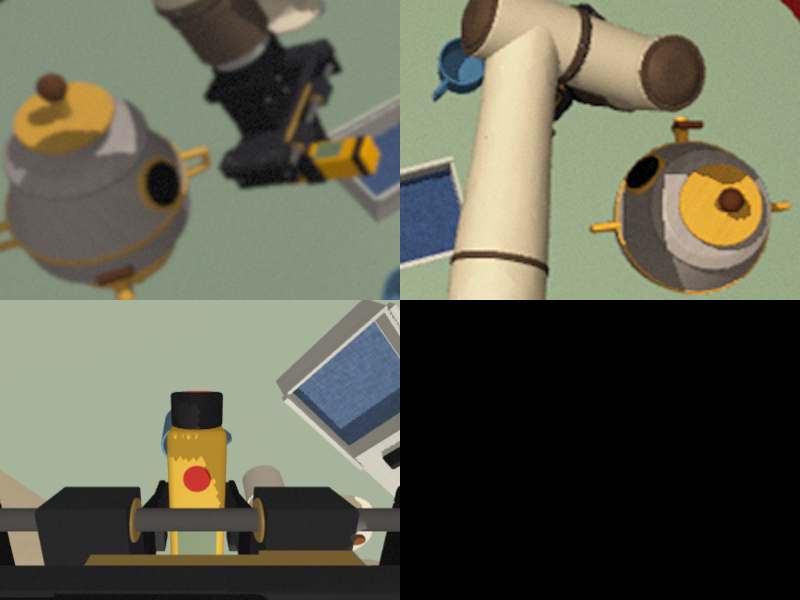

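The picture shows the wand held straight with its nose towards the disc, and the arm is clear of the samovar. Next is the 62 mm advance.

```bash
python3 -m pendant '[[[8,0,-1],[0.007,-0.008,0]],[[18,-1,-2],[0.007,-0.008,0]],[[29,-1,-3],[0.007,-0.008,0]],[[40,-2,-4],[0.007,-0.008,0]],[[50,-2,-5],[0.007,-0.008,0]],[[58,-2,-5],[0.007,-0.008,0]],[[62,-2,-5],[0.007,-0.008,0]],[[62,-2,-5],[0.007,-0.008,0]],[[62,-2,-5],[0.007,-0.008,0]],[[62,-2,-5],[0.007,-0.008,0]]]'
python3 - <<'E'
from h import *
from station import r
import pickle
p,R=meas(54,(.5554,-.3059,.1885),.105); delta(p,R); s=r.sense(); print(s["wrist_force"])
C={n:r.capture(n) for n in("wrist","scene","top")}; pickle.dump(C,open("m2.pkl","wb"))
z=lambda f:cv2.resize(f,None,fx=4.0,fy=4.0,interpolation=cv2.INTER_CUBIC)
cv2.imwrite("pics/m2.png",z(C["scene"]["frame"][150:270,60:260])[:,:,::-1])
c=C["scene"]; T=np.array(s["ee_rot"]); t=np.array(s["tcp_pos"])
print("disc",proj(c,(.5554,-.3059,.1885)),"lens",proj(c,t+T@[.0687,0,.0594]),"tail",proj(c,t+T@[-.0713,0,.0594]))
E
```

```text
time_s: 14.35
tcp_pos: [0.6331, -0.1996, 0.3162]
ee_rot: [[-0.535, -0.807, 0.25], [-0.732, 0.59, 0.341], [-0.423, -0.0, -0.906]]
wrist_force: [0.7, -0.3, -0.9]
gripper_width: 0.39
gripper_force: 30.0
shift [-0.4  0.4  0.7] turn [-0.0015  0.0005 -0.0026]
[ 0.69766688 -0.25141163 -0.91517342]
disc [140.84612892 211.58379648] lens [172.77484816 206.76210883] tail [221.17262047 199.71370689]
```

View pics/m2.png

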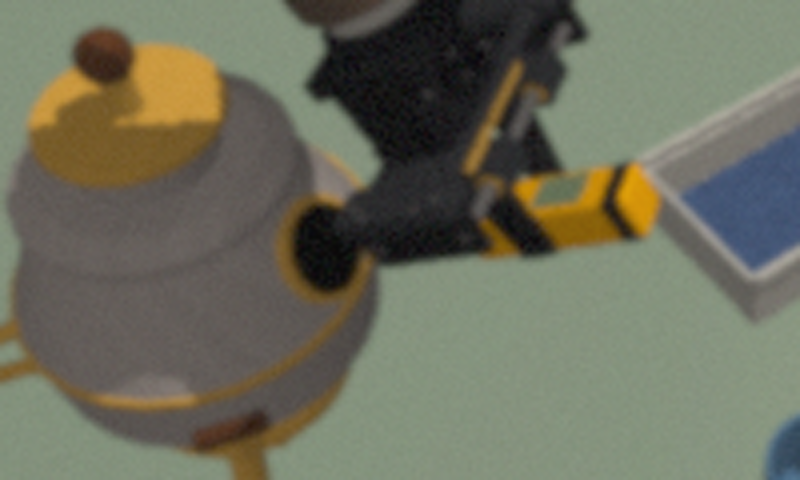

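The scene view shows the wand's axis, extended, passing through the disc centre at about (141,211) without contact. Now the hold.

```bash
for i in 1 2 3; do python3 -m pendant '[[[0,0,0],[0,0,0]],[[0,0,0],[0,0,0]],[[0,0,0],[0,0,0]],[[0,0,0],[0,0,0]],[[0,0,0],[0,0,0]],[[0,0,0],[0,0,0]],[[0,0,0],[0,0,0]],[[0,0,0],[0,0,0]],[[0,0,0],[0,0,0]],[[0,0,0],[0,0,0]]]' | head -2; done
python3 - <<'E'
from h import *
from station import r
# retreat 65 mm, then above box
s=r.sense(); T=np.array(s["ee_rot"]); p=np.array(s["tcp_pos"])+T@[-.065,0,-.02]
print(p); delta((.4995,.049,.326),down(-81.3),p,T)
E
```

```text
time_s: 15.5
tcp_pos: [0.6328, -0.1999, 0.316]
time_s: 16.5
tcp_pos: [0.6329, -0.1998, 0.316]
time_s: 17.5
tcp_pos: [0.6329, -0.1998, 0.316]
[ 0.66266713 -0.15913057  0.36163798]
shift [-49.8 254.6  62.6] turn [-0.1709  0.4139 -0.7709]
```

```bash
python3 -m pendant '[[[-10,0,-3],[0,0,0]],[[-25,0,-8],[0,0,0]],[[-45,0,-14],[0,0,0]],[[-65,0,-20],[0,0,0]],[[-65,0,-20],[0,0,0]]]'
python3 -m pendant '[[[-8,42,10],[-0.03,0.06,-0.12]],[[-16,84,20],[-0.06,0.13,-0.24]],[[-24,126,31],[-0.09,0.2,-0.37]],[[-32,168,42],[-0.12,0.27,-0.5]],[[-41,212,52],[-0.15,0.34,-0.64]],[[-50,254,62],[-0.171,0.414,-0.771]],[[-50,254,62],[-0.171,0.414,-0.771]],[[-50,254,62],[-0.171,0.414,-0.771]],[[-50,254,62],[-0.171,0.414,-0.771]]]'
python3 -m pendant '[[[0,0,0],[0,0,0]],[[0,0,0],[0,0,0]]]'
python3 - <<'E'
from h import *
for z in(.2,.0815): delta((.4995,.049,z),down(-81.3))
E
```

```text
time_s: 18.0
tcp_pos: [0.6646, -0.1571, 0.3653]
ee_rot: [[-0.531, -0.809, 0.255], [-0.733, 0.588, 0.341], [-0.425, -0.006, -0.905]]
wrist_force: [0.2, -0.4, -1.0]
gripper_width: 0.392
gripper_force: 30.0
time_s: 18.9
tcp_pos: [0.5005, 0.0483, 0.3271]
ee_rot: [[0.15, -0.989, 0.001], [-0.989, -0.15, 0.001], [-0.001, -0.001, -1.0]]
wrist_force: [-0.6, 0.2, -0.6]
gripper_width: 0.39
gripper_force: 30.0
time_s: 19.1
tcp_pos: [0.5005, 0.0474, 0.3267]
ee_rot: [[0.148, -0.989, 0.0], [-0.989, -0.148, 0.0], [-0.0, -0.0, -1.0]]
wrist_force: [-0.7, -0.6, -0.9]
gripper_width: 0.392
gripper_force: 30.0
shift [ -1.7   0.8 126.7] turn [-0.0001  0.0002 -0.0029]
shift [ -1.7   0.8 245.2] turn [-0.0001  0.0002 -0.0029]
```

```bash
python3 -m pendant '[[[-2,1,30],[0,0,0]],[[-2,1,65],[0,0,0]],[[-2,1,100],[0,0,0]],[[-2,1,135],[0,0,0]],[[-2,1,165],[0,0,0]],[[-2,1,190],[0,0,0]],[[-2,1,208],[0,0,0]],[[-2,1,220],[0,0,0]],[[-2,1,228],[0,0,0]],[[-2,1,234],[0,0,0]]]'
python3 -m pendant '[[[0,0,3],[0,0,0]],[[0,0,6],[0,0,0]],[[0,0,8],[0,0,0]],[[0,0,10],[0,0,0]],[[0,0,11],[0,0,0]],[[0,0,11],[0,0,0]],[[0,0,11],[0,0,0]]]'
```

```text
time_s: 20.1
tcp_pos: [0.4991, 0.0498, 0.0921]
ee_rot: [[0.15, -0.989, -0.0], [-0.989, -0.15, -0.0], [0.0, 0.0, -1.0]]
wrist_force: [-0.4, -0.5, -0.9]
gripper_width: 0.389
gripper_force: 30.0
time_s: 20.8
tcp_pos: [0.4987, 0.0505, 0.0818]
ee_rot: [[0.152, -0.988, 0.0], [-0.988, -0.152, 0.0], [0.0, -0.0, -1.0]]
wrist_force: [0.1, -0.4, -1.0]
gripper_width: 0.394
gripper_force: 30.0
```

```bash
python3 -m pendant '[[[0,0,0],[0,0,0]],[[0,0,0],[0,0,0]],[[0,0,0],[0,0,0]],[[0,0,0],[0,0,0]],[[0,0,0],[0,0,0]],[[0,0,0],[0,0,0]],[[0,0,0],[0,0,0]],[[0,0,0],[0,0,0]],[[0,0,0],[0,0,0]],[[0,0,0],[0,0,0]]]' 0.7
python3 -m pendant '[[[0,0,-10],[0,0,0]],[[0,0,-30],[0,0,0]],[[0,0,-60],[0,0,0]],[[0,0,-100],[0,0,0]],[[0,0,-140],[0,0,0]],[[0,0,-190],[0,0,0]],[[0,0,-239],[0,0,0]],[[0,0,-239],[0,0,0]]]' 0.7
python3 - <<'E'
from h import *
delta((.5047,.0373,.3199),down(-165))
E
```

```text
time_s: 21.8
tcp_pos: [0.4986, 0.0504, 0.0816]
ee_rot: [[0.151, -0.988, -0.0], [-0.988, -0.151, -0.0], [0.0, 0.0, -1.0]]
wrist_force: [0.4, 0.3, -0.6]
gripper_width: 0.703
gripper_force: 0.0
time_s: 22.6
tcp_pos: [0.5013, 0.0509, 0.3294]
ee_rot: [[0.153, -0.988, 0.017], [-0.988, -0.153, 0.004], [-0.002, -0.017, -1.0]]
wrist_force: [1.2, 0.0, -0.0]
gripper_width: 0.698
gripper_force: 0.0
shift [13.9 -1.1  9.5] turn [-0.0127  0.0137  1.4622]
```

```bash
python3 -m pendant '[[[14,-1,0],[0,0,1.46]],[[14,-1,0],[0,0,1.46]],[[14,-1,0],[0,0,1.46]],[[14,-1,0],[0,0,1.46]],[[14,-1,0],[0,0,1.46]],[[14,-1,0],[0,0,1.46]],[[14,-1,0],[0,0,1.46]],[[14,-1,0],[0,0,1.46]],[[14,-1,0],[0,0,1.46]],[[14,-1,0],[0,0,1.46]]]' 1
python3 -m pendant '[[[0,0,0],[0,0,0]],[[0,0,0],[0,0,0]],[[0,0,0],[0,0,0]]]'
python3 - <<'E'
from h import *
from station import r
c=r.capture("wrist"); cv2.imwrite("pics/w3.png",c["frame"][:,:,::-1])
f=c["frame"].astype(int); ce,a,cnt=blob((f.max(2)<45),(390,180)); print(ce,a,cv2.minAreaRect(cnt),onz(c,ce,.078))
for z in(.25,.134): delta((.4665,.1815,z),down(-165))
E
```

```text
time_s: 23.6
tcp_pos: [0.5014, 0.0366, 0.3211]
ee_rot: [[-0.967, -0.255, 0.0], [-0.255, 0.967, 0.0], [-0.0, 0.0, -1.0]]
wrist_force: [-0.3, 0.5, 0.6]
gripper_width: 1.001
gripper_force: 0.0
time_s: 23.9
tcp_pos: [0.5016, 0.0367, 0.3208]
ee_rot: [[-0.965, -0.261, 0.0], [-0.261, 0.965, 0.0], [-0.0, -0.0, -1.0]]
wrist_force: [0.4, -0.4, -0.2]
gripper_width: 0.998
gripper_force: 0.0
[384.56573705 180.92297477] 753 ((383.87701416015625, 182.55487060546875), (19.14199447631836, 72.9078598022461), 14.620875358581543) [0.46431853 0.17325766 0.078     ]
shift [ -3.8 149.   70.7] turn [-0.      0.      0.0023]
shift [ -3.8 149.  186.7] turn [-0.      0.      0.0023]
```

View pics/w3.png

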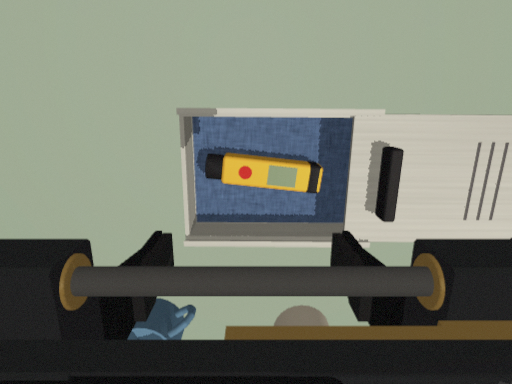

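The wrist view shows the wand lying upright in the box, with the lid still open and its handle at about (390,184).

```bash
python3 -m pendant '[[[-1,50,15],[0,0,0]],[[-2,100,30],[0,0,0]],[[-4,140,60],[0,0,0]],[[-4,149,105],[0,0,0]],[[-4,149,140],[0,0,0]],[[-4,149,165],[0,0,0]],[[-4,149,178],[0,0,0]],[[-4,149,186],[0,0,0]],[[-4,149,187],[0,0,0]],[[-4,149,187],[0,0,0]]]' 1
for i in 1 2; do python3 -m pendant '[[[0,0,0],[0,0,0]],[[0,0,0],[0,0,0]],[[0,0,0],[0,0,0]],[[0,0,0],[0,0,0]],[[0,0,0],[0,0,0]],[[0,0,0],[0,0,0]],[[0,0,0],[0,0,0]]]' 0; done
```

```text
time_s: 24.95
tcp_pos: [0.4673, 0.1818, 0.1341]
ee_rot: [[-0.966, -0.26, 0.001], [-0.26, 0.966, 0.0], [-0.001, 0.0, -1.0]]
wrist_force: [-0.2, -0.3, -0.0]
gripper_width: 0.998
gripper_force: 0.0
time_s: 25.65
tcp_pos: [0.4669, 0.1816, 0.1336]
ee_rot: [[-0.966, -0.26, -0.0], [-0.26, 0.966, -0.0], [0.0, -0.0, -1.0]]
wrist_force: [-0.3, 0.3, -0.4]
gripper_width: 0.448
gripper_force: 0.0
time_s: 26.35
tcp_pos: [0.4669, 0.1817, 0.1336]
ee_rot: [[-0.966, -0.26, -0.0], [-0.26, 0.966, 0.0], [0.0, 0.0, -1.0]]
wrist_force: [0.4, 0.0, -0.5]
gripper_width: 0.156
gripper_force: 30.0
```

```bash
python3 -m pendant '[[[0,-8,0],[0,0,0]],[[0,-26,0],[0,0,0]],[[0,-46,0],[0,0,0]],[[0,-66,0],[0,0,0]],[[0,-86,0],[0,0,0]],[[0,-106,0],[0,0,0]],[[0,-126,0],[0,0,0]],[[0,-146,0],[0,0,0]],[[0,-162,0],[0,0,0]],[[0,-172,0],[0,0,0]]]'
python3 -m pendant '[[[0,-4,0],[0,0,0]],[[0,-7,0],[0,0,0]],[[0,-9,0],[0,0,0]],[[0,-11,0],[0,0,0]],[[0,-12,0],[0,0,0]],[[0,-12,0],[0,0,0]]]'
```

```text
time_s: 27.35
tcp_pos: [0.5111, 0.0142, 0.1336]
ee_rot: [[-0.966, -0.259, -0.002], [-0.259, 0.966, -0.0], [0.002, 0.0, -1.0]]
wrist_force: [-3.5, 1.3, 1.9]
gripper_width: 0.16
gripper_force: 30.0
time_s: 27.95
tcp_pos: [0.5139, 0.0038, 0.1336]
ee_rot: [[-0.966, -0.26, -0.002], [-0.26, 0.966, -0.001], [0.002, -0.0, -1.0]]
wrist_force: [-4.8, -0.7, 5.3]
gripper_width: 0.159
gripper_force: 30.0
```

```bash
for i in 1 2 3; do python3 -m pendant '[[[0,-1,0],[0,0,0]],[[0,-2,0],[0,0,0]],[[0,-2,0],[0,0,0]],[[0,-2,0],[0,0,0]]]'; done | grep -E "tcp|wrist"
```

```text
tcp_pos: [0.5144, 0.0019, 0.1335]
wrist_force: [-4.8, -0.5, 4.0]
tcp_pos: [0.5149, -0.0, 0.1335]
wrist_force: [-5.8, -0.6, 4.9]
tcp_pos: [0.5153, -0.0015, 0.1335]
wrist_force: [-6.7, 3.5, 5.5]
```

```bash
for i in 1 2; do python3 -m pendant '[[[0,-1,0],[0,0,0]],[[0,-2,0],[0,0,0]],[[0,-2,0],[0,0,0]],[[0,-2,0],[0,0,0]]]'; done | grep -E "tcp|wrist"
```

```text
tcp_pos: [0.5154, -0.0017, 0.1335]
wrist_force: [-9.6, 11.2, 7.3]
tcp_pos: [0.5154, -0.002, 0.1335]
wrist_force: [-12.6, 20.5, 9.2]
```

The lid is at its stop. I back off 4 mm of command to relieve the force, then release and lift.

```bash
python3 -m pendant '[[[0,3,0],[0,0,0]],[[0,4,0],[0,0,0]],[[0,4,0],[0,0,0]]]'
python3 -m pendant '[[[0,0,0],[0,0,0]],[[0,0,0],[0,0,0]],[[0,0,0],[0,0,0]],[[0,0,0],[0,0,0]],[[0,0,0],[0,0,0]],[[0,0,0],[0,0,0]],[[0,0,0],[0,0,0]],[[0,0,-30],[0,0,0]],[[0,0,-80],[0,0,0]],[[0,0,-130],[0,0,0]]]' 1
python3 -m pendant '[[[0,0,-40],[0,0,0]],[[0,0,-40],[0,0,0]],[[0,0,-40],[0,0,0]],[[0,0,-40],[0,0,0]]]'
python3 - <<'E'
from h import *
from station import r
c=r.capture("wrist"); cv2.imwrite("pics/w4.png",c["frame"][:,:,::-1])
E
```

```text
time_s: 30.25
tcp_pos: [0.5153, -0.0014, 0.1336]
ee_rot: [[-0.966, -0.26, -0.002], [-0.26, 0.966, -0.0], [0.002, 0.0, -1.0]]
wrist_force: [-6.1, 2.9, 5.2]
gripper_width: 0.161
gripper_force: 30.0
time_s: 31.25
tcp_pos: [0.5158, -0.002, 0.2646]
ee_rot: [[-0.966, -0.26, -0.002], [-0.26, 0.966, -0.001], [0.002, -0.0, -1.0]]
wrist_force: [2.1, 0.2, 0.0]
gripper_width: 0.959
gripper_force: 0.0
time_s: 31.65
tcp_pos: [0.5154, -0.002, 0.3022]
ee_rot: [[-0.966, -0.259, -0.003], [-0.259, 0.966, -0.0], [0.003, 0.0, -1.0]]
wrist_force: [-0.1, -0.3, -0.5]
gripper_width: 0.994
gripper_force: 0.0
```

View pics/w4.png

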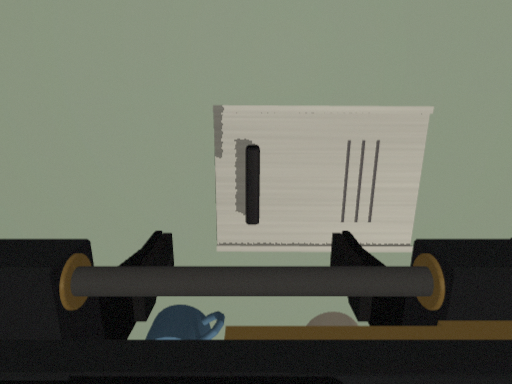

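The view shows the lid fully shut with no blue gap left, and nothing touching it, so I hand the job in.

```bash
python3 -c "
from station import r
print(r.finish_job())"
```

```text
the job is handed in; nothing more can be done
None
```

I handed the job in with every step carried out: the thermometer pointed at the disc from about 10 cm for three seconds, then went back upright in the box, and the lid was pushed fully shut. The hand-in returned no verdict, so I don't know how it was judged.

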